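Lock the turntable's winged nut against its spindle

ROBOT

A 6-joint arm with a two-finger parallel gripper is mounted at the origin on the work surface. World frame = base frame: x ahead of the robot, y to its left, z up, the work surface at z = 0. Lengths are in m, angles in degrees, forces in N, time in s.
With the tool pointing down it reaches from about 0.25 to 0.725 m from the base axis. Payload 9.7 kg.
Tool frame: the origin (TCP) lies midway between the tips of the shut fingers; the grasp point (between the pads) lies 19 mm behind it (bot.hold_point_z is the distance from the TCP to the grasp point, in m); z points along the fingers, y is the line along which they close (so a half turn about z gives the same grasp; the last joint's range is limited). The gripper opens to 85 mm and grips with 20 to 120 N. Pads are 22 mm wide; open, the fingers measure 114 mm over their backs; the gripper's body (76 mm by 85 mm) begins 54 mm behind the grasp point. The pads swing forward as they close: fully open they stand 13 mm farther back than shut.
Start: joints at [63.713, 4.979, 10.078, 95.1, 0, 90], TCP at [0.244, 0.493, 0.231] pointing down, gripper open.
Joint ranges: [-179.16, 179.16], [-48.56, 103.87], [-65.8, 70.77], [-126.05, 130.52], [-82.76, 87.17], [-180, 180]. Speed limits (degrees/s): [127.2, 127.2, 147.25, 180, 180, 180].

INTERFACE

Orientations are given as [roll, pitch, yaw] about the fixed x, y, z axes, in that order (R = Rz(yaw) Ry(pitch) Rx(roll)).
In Python, from workcell import bot gives the robot as it stands.
- The arm moves only by the tool play_rows, never from a script. Its argument "steps" is a list that holds one entry, the list of rows, each a list of 4 numbers: the shift along the tool's x, y, z in m, then the turn about the tool's z in rad. In form: [[[tx, ty, tz, yaw], ...]]. A call has exactly 5 rows; each row shifts and turns the commanded pose from where the row before left it, along the tool's axes as they then stand; what a row does not reach is not made up. A row lasts 1/12 s, in which the tool goes at most 41.7 mm and 7.16 degrees, less where a joint would pass 70% of its speed; a pose out of reach is approached as far as the arm can. A call is refused whole if a number of a shift passes 0.0417 or a number of a turn 0.125, either way. A call with a gripper value outside its range is refused whole. "gripper" is the finger opening in m, from 0 to 0.0854, set as the call begins (left out, the last holds). The fingers move at their own pace and stop on an object; "squeeze" is the grip in N (left out, the last holds). Time passes only in rows, so rows that do not move let the fingers close, or fill a call up. It gives the time, the measured TCP pose, the force, the opening and the grip force at its end, in the units of the state.
- bot.get_obs(): the state, without advancing time (a new reading comes with each control period).
- bot.camera(name): name is "scene" or "top" or "wrist"; returns a dict with "img" (384x512x3 uint8, blue, green, red), "vfov" (degrees; the focal length in pixels is half the picture's height over the tangent of half this angle, whatever the lens; pixels are square), "cx", "cy" (the principal point, pixels), "xyz" and "attitude" of the camera in the world. Camera axes: x right, y down, z forward; pixel columns grow to the right and rows downward; lengths in m; the calibration is good to about 2 mm. A picture is of the moment at which its call begins. There is no depth.
- bot.job_done(): hands the job in; it is judged then, once.
The state is a dict: "time": time; "q": joint angles; "qd": joint speeds; "joint_efforts": joint torques, N m; "ee_pos": TCP position; "tcp_rot": TCP orientation; "wrist_force": force on the tool from outside, world axes, zero at the start; "torque": the same for the moment, N m; "opening": finger opening in m; "grasp_force": force on a finger pad.
Only numpy, scipy, OpenCV 4.12 (cv2) and the standard library are available. Lean on these libraries where they do the work, as an engineer would, in place of code of your own. Each camera call takes 0.05 s, during which the arm holds its last target. There are 200 camera calls.

TASK

The spindle of the tilted cake turntable must be locked with its brass wing nut. Slide the fork of the orange spanner fully home on the spindle's two flats, lying flat on the sloping head with its handle uphill so that the red stop post can hold it; then turn the wing nut clockwise, regrasping as needed, until it comes up tight. Do not let the nut drag the spindle round past the post, leave the spanner fitted and do not disturb the blue spanner, the gingerbread car, the bowl, the jar or the note block.

Things in the scene. Friction and masses are not known exactly. Their poses are not given: they have to be found in the camera images.
- spindle (a joint): Angle of the steel spindle about the normal of the sloping head, rad, counter-clockwise seen from above the head positive. At 0 its flats run straight up and down the slope. Starts 0.05 to 0.28. It turns almost freely (0.02 N m) and has no stop of its own.
- locknut (a joint): Angle of the brass wing nut relative to the spindle, rad, growing as it turns clockwise seen from above the head. Starts at 0.1 to 0.5 and comes up hard at 2.5 (tight). Its drag on the spindle, 0.14 N m throughout, exceeds the spindle's own friction: the spindle turns with it unless held. It does not move along the axis.
- spindle_seat (a point): Where the spindle's axis meets the sloping aluminium head (275 x 150 mm, 30 degrees, rising roughly to the robot's left; fixed; from 60 mm downhill to 215 mm uphill of here). z: along the spindle, normal to the head. x: along the two flats, uphill (turns with the spindle). y: across the flats. Flats 20 mm apart, 28 mm long, from the face up to 19 mm above it; nut flange above.
- nut_wing (a point): Centre of the grip of the brass wing nut, on the spindle's axis 46 mm above the head's face; z along the axis. The wing is a bar 52 mm long (x), 12 mm thick (y), 30 mm high (z, from 16 mm below to 14 mm above this point). Under it is a round flange, 38 mm across, its underside 20 mm above the head's face.
- stop_post (a point): Foot of the fixed red stop post on the sloping head: 10 mm across, 22 mm high, square to the head. It stands 185 mm straight uphill of spindle_seat and 14 mm to the right of the slope's middle line (seen looking uphill), where the tail of the fitted spanner comes against it as the spindle turns clockwise.
- spanner_grip (a point): Centre of the orange grip of the loose fork spanner (0.16 kg), 60 x 18 x 20 mm (x, y, z), 10 mm above the underside. x points to the jaw, z up. Starts flat on the counter right of the stand, jaw towards the robot; may change places with the blue one. Steel neck, tail and fork are 8 mm thick with the same underside; the tail, 14 mm wide, ends 105 mm behind here.
- spanner_jaw (a point): Centre of the orange spanner's open jaw, 100 mm ahead of the grip's centre, 4 mm above the underside. The fork is open at its end (+x): gap 25 mm, throat 15 mm behind this point, prongs straight to 16 mm ahead, then flaring to 26 mm ahead; 43 mm wide, about 56 mm at the flare. Fully home, this point lies within 1 mm or so of the spindle's axis, 4 mm above the head's face.
- spanner_small_grip (a point): Centre of the blue grip of a similar but too narrow spanner (14 mm jaw), not to be used or moved. Same sizes otherwise.
- biscuit_car: Blue-iced gingerbread railway car, open box 200 x 110 x 85 mm; a bystander. Origin under its centre.
- sweets_bowl: White bowl, 100 mm wide, 45 mm high; a bystander.
- icing_jar: White jar with red lid, 64 mm wide, 80 mm high; a bystander.
- note_block: Turquoise block of sticky notes, 76 x 76 x 30 mm; a bystander.
Not all that is in view belongs to the job. Leave any turquoise look-alike of the part that bears spanner_grip alone.

How it is judged (in metres and radians):
On the way, in this order (a step that is already met when the one before it is completed fails the run):
1. the orange spanner's jaw is home on the spindle's flats, flat on the head, handle uphill (x of spanner_jaw in the frame of spindle_seat between -0.008 and 0.008 m and y of spanner_jaw in the frame of spindle_seat between -0.005 and 0.005 m and z of spanner_jaw in the frame of spindle_seat between -0.002 and 0.01 m and angle between the z axis of spanner_jaw and the z axis of spindle_seat, either way round below 0.12 rad and x of spanner_grip in the frame of spindle_seat above 0.08 m), for 0.3 s.
2. the wing nut is tight against the spindle, held by the spanner (all of step 1 and value of joint locknut above 2.36 rad), for 0.2 s.
At the end, for the whole second after the job is handed in: Nut at least 2.36 rad round on the spindle (hard stop 2.5). Orange spanner still on the flats, handle uphill: jaw centre within 8 mm along and 5 mm across of the spindle's axis, -2 to 10 mm above the head, flat within 0.12 rad. Spindle at rest between -0.5 and 0.6 rad (all of step 2 and value of joint spindle between -0.5 and 0.6 rad and velocity of joint spindle between -0.05 and 0.05 rad/s); the robot touches nothing.
It fails at once if the spindle is dragged round past the stop post (below -0.5 rad) or turned the other way beyond 0.8 rad (value of joint spindle below -0.5 rad or value of joint spindle above 0.8 rad).
It fails at once if the blue spanner, gingerbread car, bowl, jar or note block is moved by more than 30 mm (distance of any of spanner_small_grip, biscuit_car, sweets_bowl, icing_jar, note_block from where it was at the start of the episode above 0.03 m).
It also fails if it takes over 72 s, if anything falls off the work surface, if the arm or the gripper's body presses on something with over 40 N, if the wrist force passes 120 N, or if a joint passes its speed limit or range.

## Working session

There is one attempt and no reset: what is moved stays moved. The work goes in short steps, Python scripts to look and compute and a tool call to move; the robot and the scene stay as the last step left them, time stands still between calls to the robot, and variables do not carry over. Pictures are saved under pics/ and viewed, at most 10 in all, crops included, and the job is handed in when it is done.

Besides the shell and the picture viewer there is one more tool, called after "Call:" as name(argument=value, ...) on one line, values as JSON. play_rows: Moves the arm, as the interface text tells. Its arguments: {"type":"object","properties":{"steps":{"type":"array","items":{"type":"array","items":{"type":"array","items":{"type":"number"}}}},"gripper":{"type":"number"},"squeeze":{"type":"number"}},"required":["steps"]}

```bash
ls; mkdir -p pics; python3 - <<'E'
from workcell import bot
import cv2,json
o=bot.get_obs();print(o, bot.hold_point_z)
for n in("scene","top","wrist"):
    c=bot.camera(n);cv2.imwrite(f"pics/{n}0.png",c["img"]);print(n,{k:v for k,v in c.items() if k!="img"})
a=cv2.imread("pics/scene0.png");b=cv2.imread("pics/top0.png")
E
```

```text
pics
{'time': 0.0, 'q': array([6.37107602e+01, 5.00996664e+00, 1.00354491e+01, 9.50985657e+01,
       3.26058006e-04, 8.99990041e+01]), 'qd': array([-0.09178444, -0.03664706,  0.12082034, -0.02133055, -0.02825058,
        0.0274401 ]), 'joint_efforts': array([-3.83656428e-03, -5.20388174e+01,  4.64803541e+01,  1.59729598e-02,
       -4.35627010e-05, -8.26221822e-06]), 'ee_pos': array([0.24349884, 0.49291916, 0.23060285]), 'tcp_rot': array([-1.79926917e+02, -3.27328103e-04,  1.53711756e+02]), 'wrist_force': array([ 0.4783792 , -0.63143635, -0.95635786]), 'torque': array([0.00833975, 0.0015876 , 0.02146694]), 'grasp_force': 0.0, 'opening': 0.08556938674111099} 0.0187
scene {'vfov': 57.156148474806685, 'cx': 253.55010590295308, 'cy': 188.92884373317284, 'xyz': array([1.0932089 , 0.26762604, 1.11548234]), 'attitude': array([-144.66636065,    0.27659868,  114.86041544])}
top {'vfov': 45.2407266353594, 'cx': 251.42861070834525, 'cy': 189.97725472273027, 'xyz': array([ 0.27511233, -0.03989618,  1.63013495]), 'attitude': array([-172.69927055,   -0.81538943,  -90.62317655])}
wrist {'vfov': 68.34168324248112, 'cx': 257.93519749432977, 'cy': 190.51074869422692, 'xyz': array([0.18250326, 0.52347519, 0.37289118]), 'attitude': array([ 1.64428279e+02, -2.17612664e-02,  6.37231252e+01])}
```

View pics/scene0.png

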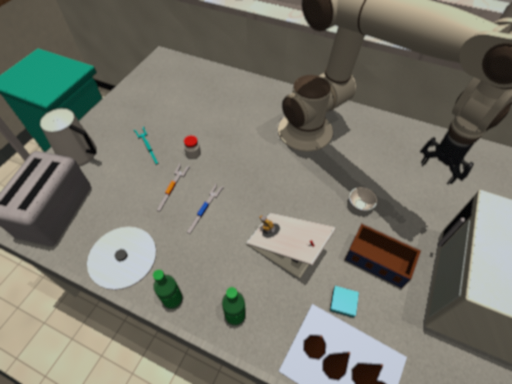

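View pics/top0.png

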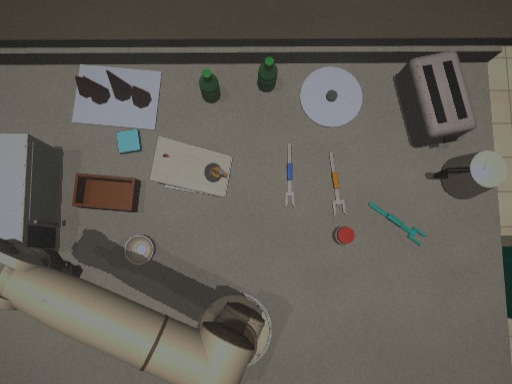

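The scene shows the orange spanner at scene (173,187) / top (336,180). It could be mistaken for the blue spanner at top (290,172) or the turquoise look-alike at top (397,223). The head is at top (192,167), its spindle and nut at (216,172), and the post at (166,155). The jar is at top (345,235), close to the orange jaw. I choose the orange one and check it in a close crop.

```bash
cat > h.py <<'E'
from workcell import bot
import cv2,numpy as np,pickle
from scipy.spatial.transform import Rotation as R
def cam(n): return bot.camera(n)
def f(c): return 192/np.tan(np.radians(c["vfov"]/2))
def Rc(c): return R.from_euler("xyz",c["attitude"],degrees=True).as_matrix()
def ray(c,u,v):
    d=Rc(c)@np.array([(u-c["cx"])/f(c),(v-c["cy"])/f(c),1]); return np.array(c["xyz"]),d/np.linalg.norm(d)
def onz(c,u,v,z):
    o,d=ray(c,u,v); return o+d*(z-o[2])/d[2]
def proj(c,p):
    q=Rc(c).T@(np.asarray(p)-c["xyz"]); return np.array([c["cx"]+f(c)*q[0]/q[2],c["cy"]+f(c)*q[1]/q[2]])
def tri(*obs):
    A=0;b=0
    for c,u,v in obs:
        o,d=ray(c,u,v);P=np.eye(3)-np.outer(d,d);A=A+P;b=b+P@o
    return np.linalg.solve(A,b)
def crop(c,u0,v0,w,h,s): return cv2.resize(c["img"][v0:v0+h,u0:u0+w],None,fx=s,fy=s,interpolation=cv2.INTER_CUBIC)
E
python3 - <<'E'
from h import *
t=cam("top");s=cam("scene")
pickle.dump((t,s),open("ts.pkl","wb"))
a=np.hstack([crop(t,315,145,60,100,6),crop(t,145,130,73,50,6)[:300].repeat(1,0) if 0 else cv2.copyMakeBorder(crop(t,145,130,95,70,4),0,320,0,0,cv2.BORDER_CONSTANT)])
b=crop(s,240,205,100,75,4); a[280:580,360:740][:, :]=0
a[290:590,360:740]=b[:, :380]
cv2.imwrite("pics/c1.png",a);print(a.shape)
E
```

```text
(600, 740, 3)
```

View pics/c1.png

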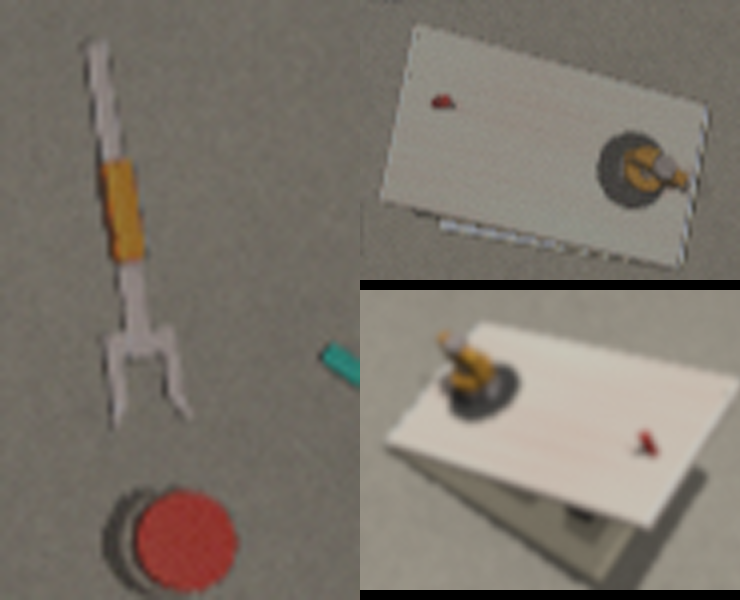

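```bash
python3 - <<'E'
from h import *
np.set_printoptions(precision=4,suppress=True)
t,s=pickle.load(open("ts.pkl","rb"))
T=[(159.25,136.75),(232,156.25),(225,196.75),(150,180)]
S=[(312.5,264.25),(246.5,243),(271.25,213),(335,227.5)]
P=[tri((t,*a),(s,*b)) for a,b in zip(T,S)]
print(np.array(P))
P=np.array(P);c=P.mean(0)
up=(P[0]+P[3]-P[1]-P[2]);print("len",np.linalg.norm(up)/2);up/=np.linalg.norm(up)
ri=(P[0]+P[1]-P[2]-P[3]);print("wid",np.linalg.norm(ri)/2);ri-=up*(ri@up);ri/=np.linalg.norm(ri)
n=np.cross(ri,up);print("up",up,"right",ri,"n",n)
print("slope",np.degrees(np.arcsin(up[2])),np.degrees(np.arcsin(ri[2])),"heading",np.degrees(np.arctan2(up[1],up[0])))
seat=c-up*(0.2150-0.1375);print("seat",seat,"nutwing",seat+.046*n,"post",seat+up*.185+ri*.014)
pf=tri((t,145+(442-360)/4,130+103/4),(s,240+(655-360)/4,205+(455-290)/4));print("postfoot~",pf)
print("proj seat,wing,post:",[ (proj(t,p),proj(s,p)) for p in (seat,seat+.046*n,seat+up*.185+ri*.014)])
for u,v,z in((330.8,152.2,.008),(335.7,180,.02),(334.5,215.8,.008),(346.3,214.2,.008),(315+136/6,145+345/6,.008)):print(onz(t,u,v,z))
for n_,u,v,z in(("jar",345.5,235,.08),("blue",290,172,.02),("bluejaw",290,205,.008),("bowl",139,250,.045),("car",106,192,.08)):print(n_,onz(t,u,v,z))
print(onz(s,173,187,.02))
E
```

```text
[[0.6442 0.2417 0.1426]
 [0.6038 0.0053 0.0096]
 [0.4574 0.0332 0.0105]
 [0.5003 0.2668 0.1468]]
len 0.2740572346249972
wid 0.14756653624976765
up [0.1519 0.8575 0.4915] right [ 0.9856 -0.1685 -0.0107] n [-0.0737 -0.4861  0.8708]
slope 29.441853096165996 -0.6107549917385612 heading 79.95422842870448
seat [0.5396 0.0703 0.0393] nutwing [0.5362 0.0479 0.0793] post [0.5815 0.2265 0.1301]
postfoot~ [0.5822 0.2238 0.1313]
proj seat,wing,post: [(array([212.5949, 173.0192]), array([270.6045, 230.8981])), (array([218.3505, 172.023 ]), array([265.3275, 221.9391])), (array([163.3356, 156.404 ]), array([313.0476, 246.4686]))]
[ 0.6171 -0.3522  0.008 ]
[ 0.5141 -0.364   0.02  ]
[ 0.3881 -0.3578  0.008 ]
[ 0.3933 -0.3998  0.008 ]
[ 0.4351 -0.3706  0.008 ]
jar [ 0.3181 -0.3785  0.08  ]
blue [ 0.5442 -0.2025  0.02  ]
bluejaw [ 0.4279 -0.2012  0.008 ]
bowl [0.2757 0.3198 0.045 ]
car [0.471  0.4268 0.08  ]
[ 0.5113 -0.3478  0.02  ]
```

Call:
play_rows(steps=[[[-0.025, -0.026, 0.0, 0], [-0.025, -0.026, 0.0, 0], [-0.025, -0.026, 0.0, 0], [-0.025, -0.026, 0.0, 0], [-0.025, -0.026, 0.0, 0]]], gripper=0.0854, squeeze=20)

```text
time: 0.67
ee_pos: [0.2981, 0.3196, 0.2311]
tcp_rot: [-180.0, 0.0, 153.7]
wrist_force: [0.8, -0.9, 0.6]
opening: 0.0854
grasp_force: 0.0
```

Call:
play_rows(steps=[[[-0.025, -0.026, 0.002, 0], [-0.025, -0.026, 0.002, 0], [-0.025, -0.026, 0.002, 0], [-0.025, -0.026, 0.002, 0], [-0.025, -0.026, 0.002, 0]]])

```text
time: 1.08
ee_pos: [0.3526, 0.1477, 0.2213]
tcp_rot: [180.0, 0.0, 153.7]
wrist_force: [1.7, -0.5, 0.1]
opening: 0.0853
grasp_force: 0.0
```

Call:
play_rows(steps=[[[-0.025, -0.026, 0.003, 0], [-0.025, -0.026, 0.003, 0], [-0.025, -0.026, 0.003, 0], [-0.025, -0.026, 0.003, 0], [-0.025, -0.026, 0.003, 0]]])

```text
time: 1.5
ee_pos: [0.4071, -0.0245, 0.2063]
tcp_rot: [180.0, 0.0, 153.7]
wrist_force: [0.7, 0.5, -0.6]
opening: 0.0853
grasp_force: 0.0
```

Call:
play_rows(steps=[[[-0.025, -0.026, 0.003, 0], [-0.025, -0.026, 0.003, 0], [-0.025, -0.026, 0.003, 0], [-0.025, -0.026, 0.003, 0], [-0.025, -0.026, 0.003, 0]]])

```text
time: 1.92
ee_pos: [0.4617, -0.1965, 0.1911]
tcp_rot: [180.0, 0.0, 153.7]
wrist_force: [0.5, 0.3, -0.2]
opening: 0.0854
grasp_force: 0.0
```

Call:
play_rows(steps=[[[-0.024, -0.025, 0.002, 0], [-0.024, -0.025, 0.002, 0], [-0.024, -0.025, 0.002, 0], [-0.024, -0.025, 0.002, 0], [-0.024, -0.025, 0.002, 0]]])

```text
time: 2.33
ee_pos: [0.5139, -0.3615, 0.1809]
tcp_rot: [180.0, -0.0, 153.7]
wrist_force: [1.0, 1.1, 0.1]
opening: 0.0853
grasp_force: 0.0
```

Call:
play_rows(steps=[[[0, 0, 0, -0.113], [0, 0, 0, -0.113], [0, 0, 0, -0.113], [0, 0, 0, -0.113], [0, 0, 0, -0.113]]])

```text
time: 2.75
ee_pos: [0.5137, -0.3599, 0.1809]
tcp_rot: [180.0, -0.0, -173.6]
wrist_force: [-1.0, -0.8, -0.6]
opening: 0.0853
grasp_force: 0.0
```

```bash
python3 - <<'E'
from h import *
c=cam("wrist");pickle.dump(c,open("w1.pkl","wb"))
o=bot.get_obs();print(o["ee_pos"],o["tcp_rot"],o["q"]);print(c["xyz"],c["attitude"])
cv2.imwrite("pics/w1.png",cv2.resize(c["img"],None,fx=1.5,fy=1.5,interpolation=cv2.INTER_CUBIC))
E
```

```text
[ 0.51375644 -0.35979418  0.18096885] [ 1.79980024e+02 -2.23709281e-02 -1.73139157e+02] [-3.50043189e+01  1.50810183e+01  1.60244752e+01  9.09734485e+01
 -5.34953454e-05 -4.18651577e+01]
[ 0.44617147 -0.3670306   0.32317118] [ 1.64417931e+02 -6.11950373e-02  9.64026234e+01]
```

View pics/w1.png

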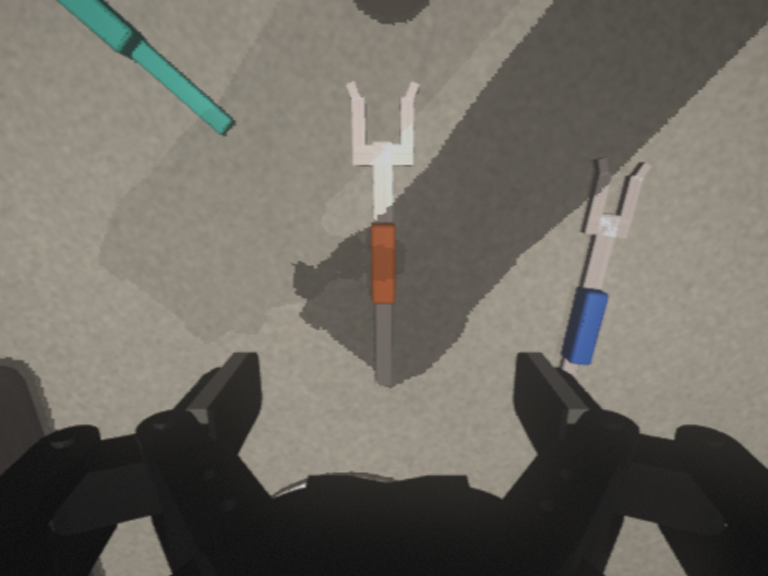

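The wrist view shows the orange grip from (383,224) to (383,303), tail end at (385,384) and wide jaw at the top (352–413, 85). Blue spanner is well right; this is the right part.

```bash
python3 - <<'E'
from h import *
np.set_printoptions(precision=4,suppress=True)
c=pickle.load(open("w1.pkl","rb"))
g=lambda u,v,z:onz(c,u/1.5,v/1.5,z)
a,b=g(383.5,224,.02),g(383.5,303,.02);t=g(385,384,.008);j=(g(351,84,.008)+g(413,84,.008))/2;th=g(384,148,.008)
print(a,b,np.linalg.norm(a-b),t,j,th)
print("len",np.linalg.norm(j-t),"heading",np.degrees(np.arctan2(*(j-t)[1::-1])))
d=(j-t)/np.linalg.norm(j-t);gc=(a+b)/2;print("grip",gc,"from tail",t+.105*d)
o=bot.get_obs();y=np.radians(o["tcp_rot"][2]);D=gc-o["ee_pos"]
print("tool x,y:",D[0]*np.cos(y)+D[1]*np.sin(y),D[0]*np.sin(y)-D[1]*np.cos(y),"yaw",o["tcp_rot"][2])
E
```

```text
[ 0.485  -0.3648  0.02  ] [ 0.5438 -0.3583  0.02  ] 0.059140623871729574 [ 0.6172 -0.3491  0.008 ] [ 0.3921 -0.3761  0.008 ] [ 0.4332 -0.3702  0.008 ]
len 0.22672058188252645 heading -173.15053860632776
grip [ 0.5144 -0.3616  0.02  ] from tail [ 0.513  -0.3616  0.008 ]
tool x,y: -0.0004140492365470942 -0.0018238233969259726 yaw -173.1391572914061
```

Call:
play_rows(steps=[[[0.0015, -0.0004, 0.03, 0], [0.0015, -0.0004, 0.03, 0], [0.0015, -0.0004, 0.03, 0], [0.0015, -0.0004, 0.03, 0], [0.0015, -0.0004, 0.03, 0]]])

```text
time: 3.22
ee_pos: [0.5063, -0.3624, 0.0299]
tcp_rot: [-180.0, 0.0, -174.1]
wrist_force: [1.3, -0.6, 0.5]
opening: 0.0852
grasp_force: 0.0
```

Call:
play_rows(steps=[[[0, 0, 0.012, 0], [0, 0, 0.008, 0], [0, 0, 0.004, 0], [0, 0, 0, 0], [0, 0, 0, 0]]])

```text
time: 3.63
ee_pos: [0.5074, -0.3631, 0.0089]
tcp_rot: [-179.9, 0.1, -173.9]
wrist_force: [-0.2, -0.4, -0.8]
opening: 0.0854
grasp_force: 0.0
```

Call:
play_rows(steps=[[[0, 0, 0, 0], [0, 0, 0, 0], [0, 0, 0, 0], [0, 0, 0, 0], [0, 0, 0, 0]]], gripper=0.01, squeeze=25)

```text
time: 4.05
ee_pos: [0.5067, -0.3626, 0.0075]
tcp_rot: [-180.0, 0.0, -173.9]
wrist_force: [0.5, 0.9, -0.7]
opening: 0.025
grasp_force: 0.0
```

Call:
play_rows(steps=[[[0, 0, 0, 0], [0, 0, 0, 0], [0, 0, 0, 0], [0, 0, 0, 0], [0, 0, 0, 0]]])

```text
time: 4.47
ee_pos: [0.5067, -0.3626, 0.0076]
tcp_rot: [-180.0, 0.0, -173.9]
wrist_force: [-0.2, 0.5, 4.2]
opening: 0.0171
grasp_force: 25.9
```

Call:
play_rows(steps=[[[0, 0, -0.03, 0], [0, 0, -0.041, 0], [0, 0, -0.041, 0], [0, 0, -0.041, 0], [0, 0, -0.041, 0]]])

```text
time: 4.88
ee_pos: [0.506, -0.3621, 0.2025]
tcp_rot: [180.0, -0.1, -173.9]
wrist_force: [1.5, -0.8, -0.8]
opening: 0.0169
grasp_force: 25.3
```

Call:
play_rows(steps=[[[-0.006, 0.02, -0.004, 0], [-0.006, 0.037, -0.004, 0], [-0.006, 0.037, -0.004, 0], [-0.006, 0.037, -0.004, 0], [-0.006, 0.037, -0.004, 0]]])

```text
time: 5.3
ee_pos: [0.5181, -0.1908, 0.2207]
tcp_rot: [180.0, -0.1, -174.0]
wrist_force: [-0.3, -0.2, -2.0]
opening: 0.0172
grasp_force: 25.3
```

Call:
play_rows(steps=[[[-0.006, 0.037, 0, 0], [-0.006, 0.037, 0, 0], [-0.006, 0.037, 0, 0], [-0.006, 0.037, 0, 0], [-0.006, 0.037, 0, 0]]])

```text
time: 5.72
ee_pos: [0.5283, -0.0034, 0.2207]
tcp_rot: [180.0, -0.1, -173.9]
wrist_force: [1.0, -1.3, -2.3]
opening: 0.0175
grasp_force: 25.3
```

Call:
play_rows(steps=[[[-0.007, 0.037, 0, 0], [-0.007, 0.037, 0, 0], [-0.007, 0.037, 0, 0], [-0.007, 0.037, 0, 0], [-0.007, 0.037, 0, 0]]])

```text
time: 6.13
ee_pos: [0.5435, 0.1843, 0.2206]
tcp_rot: [-180.0, -0.1, -173.9]
wrist_force: [1.4, 0.0, -1.6]
opening: 0.017
grasp_force: 25.3
```

Call:
play_rows(steps=[[[0, 0, 0, -0.12], [0, 0, 0, -0.12], [0, 0, 0, -0.12], [0, 0, 0, -0.12], [0, 0, 0, -0.12]]])

```text
time: 6.55
ee_pos: [0.5437, 0.1826, 0.2204]
tcp_rot: [180.0, -0.1, -139.2]
wrist_force: [0.3, -0.6, -1.9]
opening: 0.0174
grasp_force: 25.4
```

Call:
play_rows(steps=[[[0, 0, 0, -0.12], [0, 0, 0, -0.12], [0, 0, 0, -0.12], [0, 0, 0, -0.12], [0, 0, 0, -0.12]]])

```text
time: 6.97
ee_pos: [0.5438, 0.1824, 0.2205]
tcp_rot: [179.9, -0.0, -104.8]
wrist_force: [-0.1, -0.4, -2.6]
opening: 0.0171
grasp_force: 25.4
```

Call:
play_rows(steps=[[[0, 0, 0, -0.12], [0, 0, 0, -0.12], [0, 0, 0, 0], [0, 0, 0, 0], [0, 0, 0, 0]]])

```text
time: 7.38
ee_pos: [0.5439, 0.1824, 0.2209]
tcp_rot: [180.0, -0.0, -91.6]
wrist_force: [0.6, -0.5, -2.3]
opening: 0.0173
grasp_force: 25.4
```

```bash
python3 - <<'E'
from h import *
c=cam("wrist");pickle.dump(c,open("w2.pkl","wb"))
o=bot.get_obs();print(o["ee_pos"],o["tcp_rot"],o["q"],o["opening"]);print(c["xyz"],c["attitude"])
cv2.imwrite("pics/w2.png",cv2.resize(c["img"],None,fx=1.5,fy=1.5,interpolation=cv2.INTER_CUBIC))
E
```

```text
[0.54390852 0.18248219 0.22098913] [ 1.79971446e+02 -1.08030609e-02 -9.15958543e+01] [ 1.85468396e+01  8.10452360e+00  1.23474651e+01  9.42734695e+01
 -3.09380896e-04 -6.98573033e+01] 0.017510936895812575
[0.54163096 0.11530688 0.36314522] [1.64462731e+02 6.50575510e-02 1.78372393e+02]
```

View pics/w2.png

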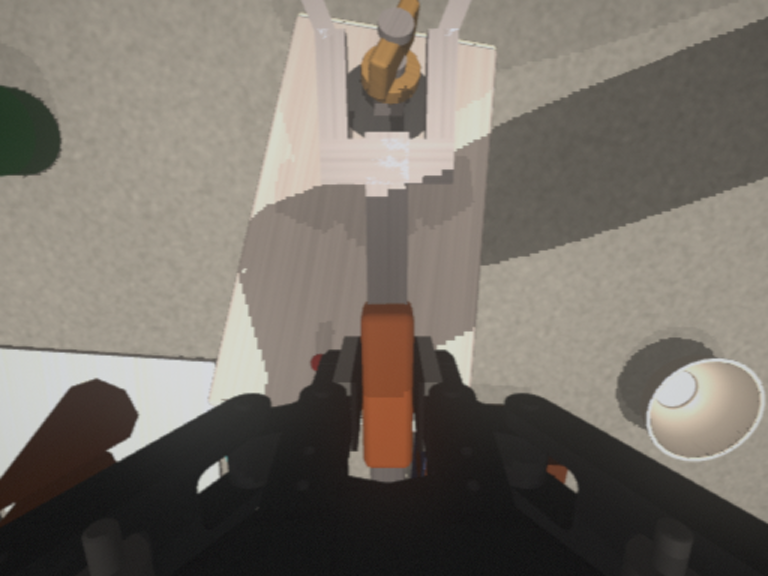

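```bash
cat >> h.py <<'E'
H=np.radians(80.);seat=np.array([.5396,.0703,.0393]);c3,s3=np.cos(np.pi/6),.5
up=np.array([c3*np.cos(H),c3*np.sin(H),s3]);left=np.array([-np.sin(H),np.cos(H),0]);n=np.cross(up,left)
E
python3 - <<'E'
from h import *
np.set_printoptions(precision=1,suppress=True)
c=pickle.load(open("w2.pkl","rb"))
def p(x,y,z): return proj(c,seat+x*up+y*left+z*n)*1.5
print("corners dn-right,dn-left",p(-.06,-.075,0),p(-.06,.075,0),"upR,upL",p(.215,-.075,0),p(.215,.075,0))
print("post top/foot",p(.185,-.014,.022),p(.185,-.014,0),"wing top c",p(0,0,.06),"ends at0",p(.026,0,.06),p(-.026,0,.06),"flange c",p(0,0,.02),p(.019,0,.02),p(0,.019,.02),p(0,-.019,.02))
E
```

```text
corners dn-right,dn-left [297.9  16.4] [497.6  49.3] upR,upL [211.7 400.3] [469.  433.7]
post top/foot [323.5 359. ] [326.2 361.9] wing top c [396.4  31.8] ends at0 [390.8  69.7] [401.8  -4.1] flange c [390.8  81.6] [387.1 106.1] [419.1  86.2] [362.3  77. ]
```

Call:
play_rows(steps=[[[-0.005, 0.0005, 0.01, 0], [-0.005, 0.0005, 0.014, 0], [-0.005, 0.0005, 0.014, 0], [-0.0035, 0.0005, 0.014, 0], [0, 0, 0.01, 0]]])

```text
time: 7.85
ee_pos: [0.5418, 0.2016, 0.1572]
tcp_rot: [179.9, -0.0, -91.5]
wrist_force: [-1.5, -2.6, 2.4]
opening: 0.0171
grasp_force: 26.1
```

Call:
play_rows(steps=[[[0, 0, 0.004, 0], [0, 0, 0.004, 0], [0, 0, 0.004, 0], [0, 0, 0.004, 0], [0, 0, 0.004, 0]]])

```text
time: 8.27
ee_pos: [0.5427, 0.2008, 0.1397]
tcp_rot: [-179.9, 0.0, -91.4]
wrist_force: [-3.3, -3.5, 2.6]
opening: 0.0173
grasp_force: 26.8
```

```bash
python3 - <<'E'
from h import *
c=cam("wrist");pickle.dump(c,open("w3.pkl","wb"));s=cam("scene")
o=bot.get_obs();print(o["ee_pos"],o["tcp_rot"],o["opening"],o["wrist_force"],o["torque"])
a=cv2.resize(c["img"],None,fx=1,fy=1);b=crop(s,235,130,115,150,384/150)
cv2.imwrite("pics/w3.png",np.hstack([a,b[:384,:288]]))
E
```

```text
[0.54249334 0.20081705 0.13891265] [ 1.79996732e+02 -1.36049275e-02 -9.14335905e+01] 0.0171559827117552 [ 0.01349391 -3.34708866  1.49738118] [-0.53837118  0.08561486  0.01815006]
```

View pics/w3.png

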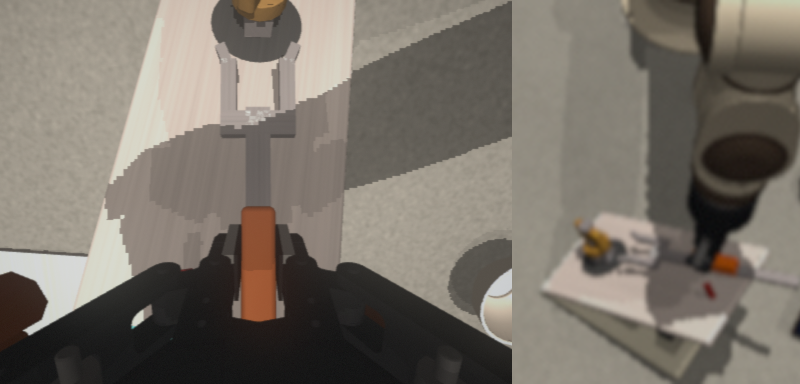

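The wrist view shows the fork (prongs from (222,50) to (293,50), throat at 115) tilting to the slope, in line with the spindle at (258,30). I'll lower it further.

Call:
play_rows(steps=[[[0, 0, 0.003, 0], [0, 0, 0.003, 0], [0, 0, 0.003, 0], [0, 0, 0.002, 0], [0, 0, 0, 0]]])

```text
time: 8.78
ee_pos: [0.5426, 0.2014, 0.1307]
tcp_rot: [-179.9, 0.1, -91.4]
wrist_force: [-7.7, -3.2, 18.6]
opening: 0.0171
grasp_force: 29.6
```

Call:
play_rows(steps=[[[0, 0, 0.0015, 0], [0, 0, 0.0015, 0], [0, 0, 0.001, 0], [0, 0, 0, 0], [0, 0, 0, 0]]])

```text
time: 9.2
ee_pos: [0.5425, 0.2017, 0.1302]
tcp_rot: [-179.7, 0.2, -91.4]
wrist_force: [-17.2, -6.5, 40.6]
opening: 0.0171
grasp_force: 34.9
```

```bash
python3 - <<'E'
from h import *
c=cam("wrist");pickle.dump(c,open("w4.pkl","wb"))
o=bot.get_obs();print(o["ee_pos"],o["tcp_rot"],o["opening"],o["wrist_force"],o["torque"])
np.set_printoptions(precision=1,suppress=True)
# predicted jaw if flat: grip 7mm behind grasp; scan jaw x
g=lambda x,y,z:proj(c,seat+x*np.cos(.13)*up+x*np.sin(.13)*left+y*left+z*n)
for x in(.045,.055,.065): print(x,"tips",g(x-.026,.028,.008),g(x-.026,-.028,.008),"throat",g(x+.015,0,.008))
cv2.imwrite("pics/w4.png",crop(c,140,0,240,240,2.5))
E
```

```text
[0.5424543  0.20167141 0.13019557] [-1.79726589e+02  1.73576718e-01 -9.13930374e+01] 0.01744893665848636 [-17.40977592  -5.13366376  39.87777679] [-0.97055902  3.39570737 -0.08430388]
0.045 tips [298.8  40.3] [218.3  26.8] throat [258.6  86.1]
0.055 tips [299.3  52.6] [217.8  39.1] throat [258.5  99.7]
0.065 tips [299.7  65.2] [217.2  51.7] throat [258.5 113.8]
```

View pics/w4.png

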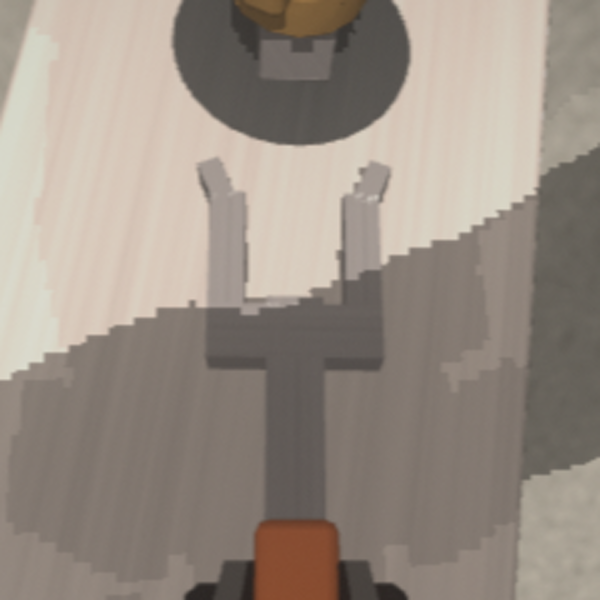

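Call:
play_rows(steps=[[[0, 0, -0.005, 0], [0.005, 0, 0.0029, 0], [0.005, 0, 0.0029, 0], [0.005, 0, 0.0029, 0], [0.005, 0, 0.0029, 0]]])

```text
time: 9.67
ee_pos: [0.5432, 0.1815, 0.1192]
tcp_rot: [-179.8, 0.1, -91.4]
wrist_force: [-1.2, 0.8, 16.8]
opening: 0.0173
grasp_force: 30.8
```

```bash
python3 - <<'E'
from h import *
c=cam("wrist");pickle.dump(c,open("w5.pkl","wb"))
np.set_printoptions(precision=2,suppress=True)
o=bot.get_obs();print(o["ee_pos"]*1000,o["tcp_rot"],o["wrist_force"],o["torque"])
cv2.imwrite("pics/w5.png",crop(c,140,0,240,240,2.5))
E
```

```text
[543.09 180.61 118.68] [-179.8     0.09  -91.42] [-0.32 -3.03 15.24] [-0.17 -0.19 -0.01]
```

View pics/w5.png

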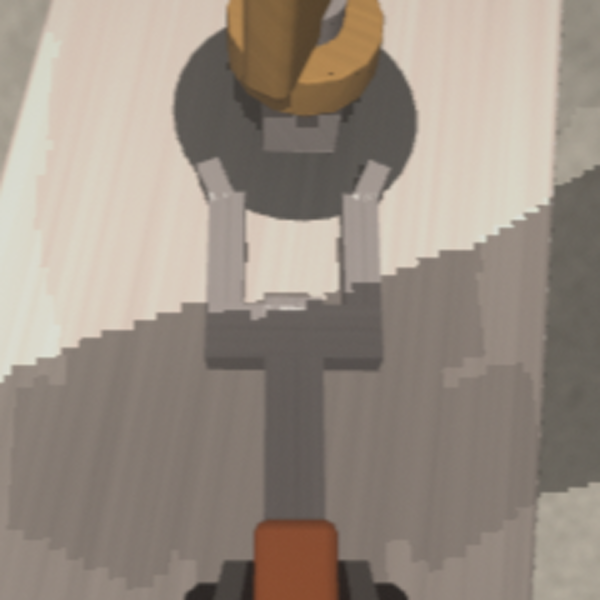

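The wrist view shows the fork flat on the slope, with prongs at crop x 207–382 and throat at y 300. The spindle neck at 263–338 sits square between the prongs, about 2 mm to the right of the fork centre. Next I slide it home.

Call:
play_rows(steps=[[[0.0065, 0.0005, 0.0035, 0], [0.0065, 0.0005, 0.0035, 0], [0.0065, 0, 0.0037, 0], [0.0065, 0, 0.0037, 0], [0, 0, 0, 0]]])

```text
time: 10.13
ee_pos: [0.5412, 0.1542, 0.1036]
tcp_rot: [-179.9, 0.0, -91.5]
wrist_force: [0.8, -4.1, 7.3]
opening: 0.0174
grasp_force: 29.6
```

Call:
play_rows(steps=[[[0.0025, 0, 0.0014, 0], [0.0025, 0, 0.0014, 0], [0.0025, 0, 0.0014, 0], [0, 0, 0, 0], [0, 0, 0, 0]]])

```text
time: 10.55
ee_pos: [0.5411, 0.1474, 0.0998]
tcp_rot: [-179.8, 0.0, -91.4]
wrist_force: [-0.3, -2.0, 11.4]
opening: 0.0174
grasp_force: 30.1
```

Call:
play_rows(steps=[[[0.0015, 0, 0.0009, 0], [0.0015, 0, 0.0009, 0], [0.001, 0, 0.0006, 0], [0, 0, 0, 0], [0, 0, 0, 0]]])

```text
time: 10.97
ee_pos: [0.5411, 0.1437, 0.0976]
tcp_rot: [-179.8, 0.1, -91.4]
wrist_force: [-0.7, -1.3, 12.1]
opening: 0.0172
grasp_force: 30.4
```

```bash
python3 - <<'E'
from h import *
c=cam("wrist");pickle.dump(c,open("w6.pkl","wb"))
np.set_printoptions(precision=2,suppress=True)
o=bot.get_obs();print(o["ee_pos"]*1000,o["tcp_rot"],o["wrist_force"],o["torque"])
p=o["ee_pos"]-seat;print("TCP along,left,n",p@up,p@left,p@n)
E
```

```text
[541.13 143.75  97.64] [-179.83    0.07  -91.41] [-0.15 -0.76 12.37] [ 0.1  -0.1  -0.03]
TCP along,left,n 0.09203866756948874 0.011250244088599896 0.014225019821707941
```

Call:
play_rows(steps=[[[0.0015, 0, 0.0009, 0], [0.001, 0, 0.0006, 0], [0.001, 0, 0.0006, 0], [0, 0, 0, 0], [0, 0, 0, 0]]])

```text
time: 11.43
ee_pos: [0.5411, 0.1407, 0.0959]
tcp_rot: [-179.8, 0.1, -91.4]
wrist_force: [-1.9, 1.5, 14.4]
opening: 0.0168
grasp_force: 30.6
```

Call:
play_rows(steps=[[[0.0015, 0, 0.0009, 0], [0.001, 0, 0.0006, 0], [0.001, 0, 0.0006, 0], [0, 0, 0, 0], [0, 0, 0, 0]]])

```text
time: 11.85
ee_pos: [0.5414, 0.1403, 0.0957]
tcp_rot: [-179.7, 0.5, -91.3]
wrist_force: [-5.3, 16.2, 24.6]
opening: 0.0172
grasp_force: 31.5
```

```bash
python3 - <<'E'
from h import *
c=cam("wrist");pickle.dump(c,open("w7.pkl","wb"))
np.set_printoptions(precision=2,suppress=True)
o=bot.get_obs();print(o["ee_pos"]*1000,o["tcp_rot"],o["wrist_force"],o["torque"])
p=o["ee_pos"]-seat;print("TCP along,left,n",p@up,p@left,p@n)
cv2.imwrite("pics/w7.png",crop(c,140,0,240,240,2.5))
E
```

```text
[541.39 140.34  95.68] [-179.7     0.5   -91.26] [-5.35 17.94 24.71] [ 3.6   0.92 -0.09]
TCP along,left,n 0.08820055742828038 0.010399341538873274 0.014184502142397942
```

Call:
play_rows(steps=[[[-0.003, 0, -0.0018, 0], [0, 0, 0, 0], [0, 0, 0, 0], [0, 0, 0, 0], [0, 0, 0, 0]]])

```text
time: 12.32
ee_pos: [0.5413, 0.1406, 0.0959]
tcp_rot: [-179.8, 0.2, -91.4]
wrist_force: [-0.8, 2.9, 15.3]
opening: 0.017
grasp_force: 30.7
```

Call:
play_rows(steps=[[[0, 0, 0, 0], [0, 0, 0, 0], [0, 0, 0, 0], [0, 0, 0, 0], [0, 0, 0, 0]]], gripper=0.05)

```text
time: 12.73
ee_pos: [0.5397, 0.1394, 0.0936]
tcp_rot: [179.9, -0.0, -91.4]
wrist_force: [-0.0, -0.0, 0.6]
opening: 0.0498
grasp_force: 0.0
```

Call:
play_rows(steps=[[[0, 0, -0.005, 0], [0, 0, -0.02, 0], [0, 0, -0.03, 0], [0, 0, -0.035, 0], [0, 0, -0.035, 0]]])

```text
time: 13.15
ee_pos: [0.5394, 0.1394, 0.2206]
tcp_rot: [180.0, -0.0, -91.4]
wrist_force: [1.0, 0.5, 0.6]
opening: 0.0501
grasp_force: 0.0
```

```bash
python3 - <<'E'
from h import *
c=cam("wrist");pickle.dump(c,open("w8.pkl","wb"))
np.set_printoptions(precision=2,suppress=True)
o=bot.get_obs();print(o["ee_pos"]*1000,o["tcp_rot"],o["q"],c["xyz"])
cv2.imwrite("pics/w8.png",crop(c,100,0,300,225,2.66))
p=lambda x,y,z:(proj(c,seat+x*up+y*left+z*n)-[100,0])*2.66
print("wing ends th=0",p(.026,0,.06),p(-.026,0,.06),"c60",p(0,0,.06),"bot c46",p(0,0,.046),"jaw",p(0,0,.004),"th",[(t,p(.026*np.cos(t),-.026*np.sin(t),.06)-p(-.026*np.cos(t),.026*np.sin(t),.06)) for t in (.2,.4)])
E
```

```text
[541.01 139.84 228.39] [-179.53    0.13  -91.41] [ 14.49   5.63  10.46  94.34   0.   -74.1 ] [0.54 0.07 0.36]
wing ends th=0 [417.65 268.1 ] [437.35 135.74] c60 [427.76 200.21] bot c46 [424.45 225.41] jaw [416.27 287.7 ] th [(0.2, array([-49.66, 124.8 ])), (0.4, array([-77.65, 112.25]))]
```

View pics/w8.png

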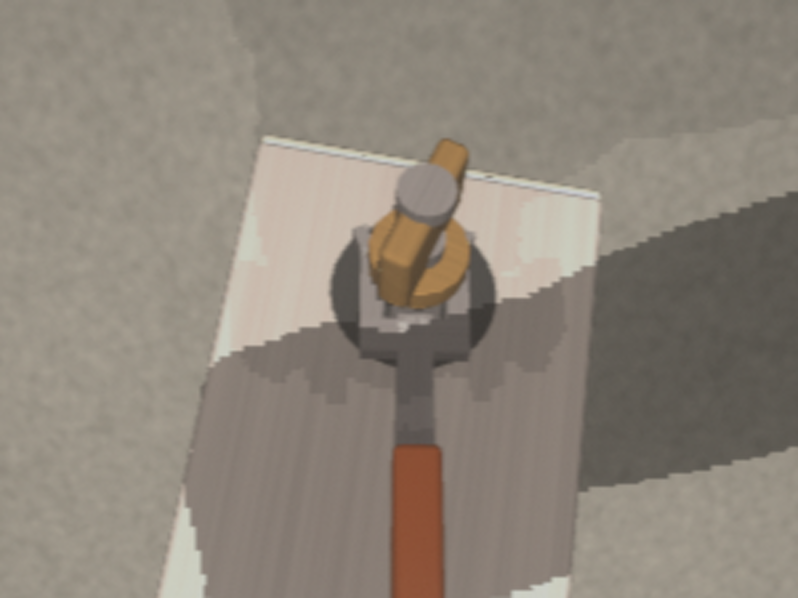

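The fork is home: throat at crop (415,325) against the spindle neck, handle uphill. The wing runs from (401,245) to (453,145), about 0.28 rad clockwise of the slope line, with a steel cap at (428,190). I'll drive one ear of the wing between the fingers and change ears on the way.

```bash
cat > nut.py <<'E'
from h import *
def pose(phi,lead,r=.021,h=.040,dz=0):
    # phi: angle of ear (ccw from uphill); cw drive; returns pos,yaw with tool y // horizontal tangent
    P=seat+h*n+r*(np.cos(phi)*up+np.sin(phi)*left)
    t=np.sin(phi)*up-np.cos(phi)*left      # clockwise tangent
    th=t.copy();th[2]=0;th/=np.linalg.norm(th)
    return P+lead*th+np.array([0,0,dz]), np.arctan2(th[1],th[0])-np.pi/2   # tool x = heading with tangent +90 (radial in/out)
def rows(start,wps):
    p,y=np.array(start[0]),start[1];out=[]
    for q,z in wps:
        d=q-p;dy=(z-y+np.pi/2)%np.pi-np.pi/2   # half turn symmetric
        out.append([d[0]*np.cos(y)+d[1]*np.sin(y),d[0]*np.sin(y)-d[1]*np.cos(y),-d[2],-dy]);p=q;y=y+dy
    return np.array(out)
E
python3 - <<'E'
from nut import *
np.set_printoptions(precision=4,suppress=True)
o=bot.get_obs();y=np.radians(o["tcp_rot"][2]);print(o["ee_pos"],o["tcp_rot"],o["qd"],o["q"])
hov=pose(-.28,0,dz=.08)
print(hov,np.degrees(hov[1]))
print("to hover",rows((o["ee_pos"],y),[hov]))
w=[pose(f,l) for f,l in [(-.28,.003),(-.28,.006),(-.28,.009)]+[(-.28-.075*k,.009) for k in range(1,18)]]
print(rows(pose(-.28,0),w));print(np.degrees([a[1] for a in w]))
E
```

```text
[0.541  0.1398 0.2284] [-179.5341    0.1337  -91.4087] [ 0.0064 -1.7604 -2.9866 -7.3166  0.0929 -0.0015] [ 14.4919   5.6318  10.4555  94.339    0.0009 -74.0988]
(array([0.5449, 0.0668, 0.164 ]), np.float64(-1.9893941547406495)) -113.98388885463503
to hover [[ 0.0729 -0.0057  0.0644  0.394 ]]
[[-0.     -0.003  -0.     -0.    ]
 [ 0.     -0.003  -0.     -0.    ]
 [ 0.     -0.003  -0.     -0.    ]
 [ 0.0007 -0.0015  0.0002  0.0666]
 [ 0.0007 -0.0015  0.0003  0.0674]
 [ 0.0007 -0.0015  0.0004  0.0684]
 [ 0.0007 -0.0015  0.0004  0.0696]
 [ 0.0007 -0.0015  0.0005  0.0709]
 [ 0.0007 -0.0015  0.0005  0.0723]
 [ 0.0007 -0.0015  0.0005  0.0739]
 [ 0.0007 -0.0014  0.0006  0.0755]
 [ 0.0007 -0.0014  0.0006  0.0771]
 [ 0.0008 -0.0014  0.0007  0.0788]
 [ 0.0008 -0.0014  0.0007  0.0804]
 [ 0.0008 -0.0014  0.0007  0.0819]
 [ 0.0008 -0.0014  0.0007  0.0833]
 [ 0.0008 -0.0013  0.0008  0.0845]
 [ 0.0008 -0.0013  0.0008  0.0854]
 [ 0.0008 -0.0013  0.0008  0.0861]
 [ 0.0008 -0.0013  0.0008  0.0865]]
[-113.9839 -113.9839 -113.9839 -117.7987 -121.6619 -125.5828 -129.5703
 -133.6324 -137.7764 -142.0081 -146.3317 -150.7496 -155.2621 -159.8668
 -164.5586 -169.3297 -174.1694 -179.0641 -183.9984 -188.955 ]
```

Call:
play_rows(steps=[[[0.02, -0.0015, 0, 0], [0.025, -0.002, 0, 0], [0.02, -0.0015, 0.012, 0], [0.008, -0.0007, 0.02, 0], [0, 0, 0.02, 0]]], gripper=0.034)

```text
time: 13.62
ee_pos: [0.5444, 0.0647, 0.1676]
tcp_rot: [-179.9, -0.0, -91.5]
wrist_force: [0.5, 0.2, -0.7]
opening: 0.0339
grasp_force: 0.0
```

Call:
play_rows(steps=[[[0, 0, 0, 0.1], [0, 0, 0, 0.1], [0, 0, 0, 0.1], [0, 0, 0, 0.094], [0, 0, 0, 0]]])

```text
time: 14.03
ee_pos: [0.5439, 0.0664, 0.1675]
tcp_rot: [-180.0, 0.0, -114.2]
wrist_force: [-0.3, -0.1, 0.0]
opening: 0.0337
grasp_force: 0.0
```

```bash
python3 - <<'E'
from nut import *
np.set_printoptions(precision=4,suppress=True)
o=bot.get_obs();print(o["ee_pos"],o["tcp_rot"],o["q"],o["opening"],o["time"])
print(rows((o["ee_pos"],np.radians(o["tcp_rot"][2])),[pose(-.28,0)]))
c=cam("wrist");pickle.dump(c,open("w9.pkl","wb"))
E
```

```text
[0.5439 0.0664 0.1675] [-179.9933    0.002  -114.2282] [  6.9625   3.8366   1.7975  87.9541  -0.0017 -58.8093] 0.03369993204475201 14.0333
[[-0.0008 -0.0007  0.0834 -0.0043]]
```

Call:
play_rows(steps=[[[-0.0004, -0.0004, 0.02, 0], [-0.0004, -0.0003, 0.025, 0], [0, 0, 0.02, 0], [0, 0, 0.01, 0], [0, 0, 0.008, 0]]])

```text
time: 14.5
ee_pos: [0.5443, 0.0669, 0.0832]
tcp_rot: [179.9, -0.0, -113.8]
wrist_force: [0.3, -0.6, 0.4]
opening: 0.0341
grasp_force: 0.0
```

Call:
play_rows(steps=[[[0, -0.003, 0, 0], [0, -0.003, 0, 0], [0, -0.003, 0, 0], [0, 0, 0, 0], [0, 0, 0, 0]]])

```text
time: 14.92
ee_pos: [0.5537, 0.0632, 0.0852]
tcp_rot: [-179.9, 0.0, -114.0]
wrist_force: [0.6, 0.6, 0.5]
opening: 0.0341
grasp_force: 0.0
```

```bash
python3 - <<'E'
from nut import *
np.set_printoptions(precision=2,suppress=True)
o=bot.get_obs();print(o["ee_pos"],o["tcp_rot"],o["opening"],o["wrist_force"],o["torque"],o["grasp_force"])
c=cam("wrist");pickle.dump(c,open("w10.pkl","wb"))
E
```

```text
[0.55 0.06 0.09] [-179.94    0.04 -113.99] 0.03408401526575686 [0.55 0.64 0.52] [ 0.01 -0.   -0.02] 0.0
```

Call:
play_rows(steps=[[[0.0007, -0.0035, 0.0002, 0.066], [0.0007, -0.0015, 0.0003, 0.068], [0.0007, -0.0015, 0.0004, 0.068], [0.0007, -0.0015, 0.0004, 0.07], [0.0007, -0.0015, 0.0005, 0.071]]])

```text
time: 15.38
ee_pos: [0.5589, 0.056, 0.0831]
tcp_rot: [179.9, 0.0, -133.8]
wrist_force: [-4.6, 1.5, 4.8]
opening: 0.0342
grasp_force: 3.3
```

Call:
play_rows(steps=[[[0.0007, -0.0015, 0.0005, 0.072], [0.0007, -0.0015, 0.0005, 0.074], [0.0007, -0.0014, 0.0006, 0.0755], [0.0007, -0.0014, 0.0006, 0.077], [0.0007, -0.0014, 0.0007, 0.079]]])

```text
time: 15.8
ee_pos: [0.5606, 0.0485, 0.0803]
tcp_rot: [179.9, 0.0, -155.4]
wrist_force: [-4.1, 3.9, 4.0]
opening: 0.0341
grasp_force: 3.3
```

```bash
python3 - <<'E'
from nut import *
np.set_printoptions(precision=2,suppress=True)
o=bot.get_obs();print(o["ee_pos"]*1000,o["tcp_rot"],o["opening"],o["wrist_force"],o["torque"],o["grasp_force"])
q,y=pose(-.28-.75,.011);print(q*1000,np.degrees(y))
c=cam("wrist");pickle.dump(c,open("w11.pkl","wb"));s=cam("scene")
cv2.imwrite("pics/w11.png",np.hstack([c["img"],crop(s,235,130,115,150,384/150)[:,:288]]))
E
```

```text
[560.62  48.51  80.32] [ 179.91    0.02 -155.44] 0.03411095575857409 [-4.1   3.91  4.  ] [0.87 0.88 0.05] 3.307612977187091
[560.09  46.71  79.35] -155.262087973974
```

Call:
play_rows(steps=[[[0.0008, -0.0014, 0.0007, 0.08], [0.0008, -0.0014, 0.0007, 0.082], [0.0008, -0.0014, 0.0007, 0.083], [0.0008, -0.0014, 0.0008, 0.0845], [0.0008, -0.0013, 0.0008, 0.0855]]])

```text
time: 16.32
ee_pos: [0.5588, 0.0405, 0.0768]
tcp_rot: [180.0, 0.0, -179.1]
wrist_force: [-6.4, 0.1, 8.1]
opening: 0.0341
grasp_force: 5.9
```

```bash
python3 - <<'E'
from nut import *
np.set_printoptions(precision=3,suppress=True)
o=bot.get_obs();print(o["ee_pos"]*1000,o["tcp_rot"],o["q"],o["wrist_force"],o["grasp_force"])
w=[pose(-1.405-.075*k,.011) for k in range(0,9)]
print(w[0][0]*1000);print(rows(w[0],w[1:])*[1000,1000,1000,1])
E
```

```text
[558.766  40.469  76.825] [ 179.961    0.005 -179.108] [ 4.123  6.158 -5.73  78.104  0.038  3.231] [-6.419  0.129  8.061] 5.91466186568141
[557.225  38.965  75.674]
[[ 1.005 -1.325  0.781  0.086]
 [ 1.009 -1.322  0.786  0.087]
 [ 1.01  -1.321  0.787  0.087]
 [ 1.007 -1.324  0.784  0.086]
 [ 1.001 -1.329  0.776  0.086]
 [ 0.991 -1.336  0.763  0.085]
 [ 0.979 -1.346  0.747  0.084]
 [ 0.964 -1.359  0.726  0.082]]
```

Call:
play_rows(steps=[[[0, 0.003, 0, 0], [0, 0.003, -0.02, 0], [0, 0, -0.025, 0], [0, 0, -0.025, 0], [0, 0, -0.015, 0]]])

```text
time: 16.73
ee_pos: [0.5596, 0.0461, 0.1638]
tcp_rot: [-180.0, 0.2, -178.9]
wrist_force: [0.2, 0.2, -0.2]
opening: 0.0336
grasp_force: 0.0
```

Call:
play_rows(steps=[[[0, 0, 0, 0], [0, 0, 0, 0], [0, 0, 0, 0], [0, 0, 0, 0], [0, 0, 0, 0]]])

```text
time: 17.15
ee_pos: [0.5585, 0.046, 0.1597]
tcp_rot: [-180.0, -0.1, -179.0]
wrist_force: [0.5, 0.5, -0.1]
opening: 0.034
grasp_force: 0.0
```

```bash
cat > meas.py <<'E'
from h import *
def brass(img):
    h=cv2.cvtColor(img,cv2.COLOR_BGR2HSV);return cv2.inRange(h,(11,90,40),(26,255,255))
def model(c,th):
    m=np.zeros(c["img"].shape[:2],np.uint8)
    e=np.cos(th)*up+np.sin(th)*left;f_=-np.sin(th)*up+np.cos(th)*left
    def hull(P):
        q=np.array([proj(c,p) for p in P]);cv2.fillConvexPoly(m,cv2.convexHull(np.round(q).astype(np.int32)),255)
    hull([seat+a*.026*e+b*.006*f_+z*n for a in(-1,1) for b in(-1,1) for z in(.03,.06)])
    hull([seat+.019*(np.cos(k)*up+np.sin(k)*left)+z*n for k in np.linspace(0,6.28,24) for z in(.02,.03)])
    q=np.array([proj(c,seat+.0095*(np.cos(k)*up+np.sin(k)*left)+z*n) for k in np.linspace(0,6.28,24) for z in(.06,.065)])
    cv2.fillConvexPoly(m,cv2.convexHull(np.round(q).astype(np.int32)),0)
    return m
def fit(c,lo=-3.14,hi=0):
    u,v=proj(c,seat+.045*n).astype(int);w=np.zeros_like(c["img"][:,:,0]);cv2.circle(w,(int(u),int(v)),90,255,-1)
    b=brass(c["img"])&w;r=[]
    for th in np.arange(lo,hi,.04):
        m=model(c,th);r.append(((m&b)>0).sum()/((m|b)>0).sum())
    r=np.array(r);i=r.argmax();return np.arange(lo,hi,.04)[i],r[i],(b>0).sum(),np.round(r[::6],2)
if __name__=="__main__":
    import sys
    for f_ in sys.argv[1:]: print(f_,fit(pickle.load(open(f_,"rb"))))
E
python3 - <<'E'
from h import *
c=cam("wrist");pickle.dump(c,open("w12.pkl","wb"));o=bot.get_obs();print(o["ee_pos"],o["tcp_rot"],o["wrist_force"])
E
python3 meas.py w2.pkl w8.pkl w12.pkl
```

```text
[0.55855015 0.04604678 0.15986695] [-1.79987928e+02 -8.90974293e-02 -1.79026567e+02] [-0.06505218 -0.439572   -0.83395859]
w2.pkl (np.float64(-0.13999999999999746), np.float64(0.7507749535027899), np.int64(1281), array([0.72, 0.67, 0.58, 0.51, 0.46, 0.44, 0.43, 0.44, 0.44, 0.46, 0.51,
       0.62, 0.72, 0.73]))
w8.pkl (np.float64(-0.13999999999999746), np.float64(0.7794432548179872), np.int64(1123), array([0.73, 0.65, 0.59, 0.52, 0.48, 0.47, 0.46, 0.46, 0.46, 0.49, 0.55,
       0.67, 0.77, 0.73]))
w12.pkl (np.float64(-1.3399999999999985), np.float64(0.7756017951856385), np.int64(1973), array([0.45, 0.45, 0.46, 0.44, 0.47, 0.55, 0.65, 0.75, 0.76, 0.68, 0.63,
       0.54, 0.47, 0.45]))
```

```bash
python3 - <<'E'
from nut import *
np.set_printoptions(precision=4,suppress=True,linewidth=120)
o=bot.get_obs()
hov=pose(1.80,-.005,dz=.085);print(hov,"to hover",rows((o["ee_pos"],np.radians(o["tcp_rot"][2])),[hov]))
ph=np.linspace(1.8,.45,19);L=np.interp(ph,[.6,1.6],[.013,.004])
w=[pose(a,l) for a,l in zip(ph,L)]
print(rows(pose(1.80,-.005),w))
E
```

```text
(array([0.5157, 0.0451, 0.1566]), np.float64(0.08861559996853652)) to hover [[ 0.0428 -0.0002  0.0033 -0.0716]]
[[ 0.     -0.009  -0.     -0.    ]
 [ 0.0004 -0.0014 -0.0008  0.0856]
 [ 0.0004 -0.0014 -0.0008  0.0862]
 [ 0.0004 -0.0016 -0.0008  0.0865]
 [ 0.0005 -0.002  -0.0008  0.0866]
 [ 0.0005 -0.002  -0.0008  0.0863]
 [ 0.0006 -0.002  -0.0008  0.0856]
 [ 0.0006 -0.002  -0.0008  0.0847]
 [ 0.0007 -0.002  -0.0007  0.0836]
 [ 0.0007 -0.002  -0.0007  0.0823]
 [ 0.0008 -0.0021 -0.0007  0.0808]
 [ 0.0008 -0.0021 -0.0007  0.0792]
 [ 0.0009 -0.0021 -0.0006  0.0775]
 [ 0.0009 -0.0021 -0.0006  0.0759]
 [ 0.0009 -0.0021 -0.0006  0.0743]
 [ 0.0009 -0.0021 -0.0005  0.0727]
 [ 0.001  -0.0021 -0.0005  0.0713]
 [ 0.001  -0.0015 -0.0004  0.0699]
 [ 0.0009 -0.0015 -0.0004  0.0687]]
```

Call:
play_rows(steps=[[[0.014, 0, 0, -0.036], [0.015, 0, 0, -0.036], [0.014, 0, 0.003, 0], [0, 0, 0, 0], [0, 0, 0, 0]]], gripper=0.04)

```text
time: 17.62
ee_pos: [0.5159, 0.0438, 0.1578]
tcp_rot: [-180.0, 0.0, -174.9]
wrist_force: [0.3, 0.0, -0.6]
opening: 0.0401
grasp_force: 0.0
```

Call:
play_rows(steps=[[[0, 0, 0.015, 0], [0, 0, 0.02, 0], [0, 0, 0.012, 0], [0, 0, 0, 0], [0, 0, 0, 0]]])

```text
time: 18.03
ee_pos: [0.516, 0.0438, 0.1104]
tcp_rot: [-180.0, -0.1, -174.9]
wrist_force: [-0.6, 0.6, 0.9]
opening: 0.0403
grasp_force: 0.0
```

```bash
python3 - <<'E'
from nut import *
np.set_printoptions(precision=4,suppress=True,linewidth=120)
o=bot.get_obs();print(o["ee_pos"],o["tcp_rot"],o["wrist_force"])
print(rows((o["ee_pos"],np.radians(o["tcp_rot"][2])),[pose(1.80,-.005)]))
E
```

```text
[0.516  0.0438 0.1104] [-179.9997   -0.0821 -174.9195] [-0.6238  0.5517  0.9428]
[[0.0001 0.0013 0.0389 0.0001]]
```

Call:
play_rows(steps=[[[0, 0.001, 0.01, 0], [0, 0, 0.01, 0], [0, 0, 0.01, 0], [0, 0, 0.008, 0], [0, 0, 0, 0]]])

```text
time: 18.45
ee_pos: [0.5149, 0.0448, 0.0707]
tcp_rot: [180.0, -0.2, -174.9]
wrist_force: [-0.4, 0.7, -0.0]
opening: 0.0395
grasp_force: 0.1
```

Call:
play_rows(steps=[[[0, 0.003, 0, 0], [0, 0.003, 0, 0], [0, 0.003, 0, 0], [-0.0004, 0.0014, -0.0008, 0.086], [-0.0004, 0.0014, -0.0008, 0.086]]])

```text
time: 18.87
ee_pos: [0.5165, 0.0562, 0.075]
tcp_rot: [-179.9, 0.1, 175.0]
wrist_force: [3.9, -5.9, -1.3]
opening: 0.0401
grasp_force: 3.2
```

Call:
play_rows(steps=[[[-0.0004, 0.0016, -0.0008, 0.0865], [-0.0005, 0.002, -0.0008, 0.0865], [-0.0005, 0.002, -0.0008, 0.086], [-0.0006, 0.002, -0.0008, 0.0855], [-0.0006, 0.002, -0.0008, 0.085]]])

```text
time: 19.28
ee_pos: [0.5214, 0.064, 0.0793]
tcp_rot: [-179.9, 0.2, 150.3]
wrist_force: [0.8, -9.9, 1.6]
opening: 0.0398
grasp_force: 4.0
```

```bash
python3 - <<'E'
from nut import *
np.set_printoptions(precision=3,suppress=True,linewidth=120)
o=bot.get_obs();print(o["ee_pos"],o["tcp_rot"],o["wrist_force"],o["torque"],o["q"])
c=cam("wrist");pickle.dump(c,open("w13.pkl","wb"))
E
python3 meas.py w13.pkl
```

```text
[0.521 0.064 0.079] [-179.888    0.177  150.327] [ 0.784 -9.945  1.585] [-1.899 -0.165  0.07 ] [  7.106   1.315 -10.554  78.056  -0.196  36.778]
w13.pkl (np.float64(-1.899999999999999), np.float64(0.7003167062549486), np.int64(3874), array([0.63, 0.65, 0.59, 0.56, 0.62, 0.7 , 0.65, 0.6 , 0.58, 0.56, 0.56,
       0.57, 0.59, 0.63]))
```

Call:
play_rows(steps=[[[-0.0007, 0.002, -0.0007, 0.0835], [-0.0007, 0.002, -0.0007, 0.082], [-0.0008, 0.0021, -0.0007, 0.081], [-0.0008, 0.0021, -0.0007, 0.079], [-0.0009, 0.0021, -0.0006, 0.0775]]])

```text
time: 19.75
ee_pos: [0.5302, 0.0694, 0.0826]
tcp_rot: [-179.9, 0.2, 127.3]
wrist_force: [-3.0, -8.9, 2.6]
opening: 0.0403
grasp_force: 4.0
```

Call:
play_rows(steps=[[[-0.0009, 0.0021, -0.0006, 0.076], [-0.0009, 0.0021, -0.0006, 0.074], [0, 0, 0, 0], [0, 0, 0, 0], [0, 0, 0, 0]]])

```text
time: 20.17
ee_pos: [0.5344, 0.0708, 0.0836]
tcp_rot: [-179.9, 0.1, 118.9]
wrist_force: [-2.9, -6.1, 2.1]
opening: 0.04
grasp_force: 2.9
```

```bash
python3 - <<'E'
from nut import *
np.set_printoptions(precision=3,suppress=True,linewidth=120)
o=bot.get_obs();print(o["ee_pos"],o["tcp_rot"],o["wrist_force"],o["torque"],o["q"])
c=cam("wrist");pickle.dump(c,open("w14.pkl","wb"))
E
python3 meas.py w14.pkl
```

```text
[0.534 0.071 0.084] [-179.926    0.102  118.9  ] [-2.947 -6.092  2.067] [-1.272  0.653  0.028] [ 7.615  3.21  -8.123 78.7   -0.122 68.715]
w14.pkl (np.float64(-2.5799999999999996), np.float64(0.7205734406438632), np.int64(3289), array([0.7 , 0.66, 0.69, 0.7 , 0.59, 0.53, 0.5 , 0.48, 0.48, 0.49, 0.51,
       0.55, 0.62, 0.7 ]))
```

Call:
play_rows(steps=[[[-0.0009, 0.0021, -0.0005, 0.073], [-0.001, 0.0021, -0.0005, 0.071], [-0.001, 0.0018, -0.0004, 0.07], [0, 0, 0, 0], [0, 0, 0, 0]]])

```text
time: 20.63
ee_pos: [0.5408, 0.0709, 0.0848]
tcp_rot: [-179.9, 0.1, 106.6]
wrist_force: [-3.6, -4.4, 0.9]
opening: 0.0399
grasp_force: 2.7
```

Call:
play_rows(steps=[[[-0.001, 0.0018, -0.0004, 0.07], [-0.001, 0.0018, -0.0003, 0.068], [-0.001, 0.0018, -0.0003, 0.067], [0, 0, 0, 0], [0, 0, 0, 0]]])

```text
time: 21.05
ee_pos: [0.5449, 0.0683, 0.0852]
tcp_rot: [-179.7, 0.2, 94.9]
wrist_force: [-11.8, -10.6, 4.2]
opening: 0.04
grasp_force: 6.6
```

Call:
play_rows(steps=[[[-0.0005, 0.0015, 0, 0.03], [-0.0005, 0.0015, 0, 0.03], [0, 0, 0, 0], [0, 0, 0, 0], [0, 0, 0, 0]]])

```text
time: 21.47
ee_pos: [0.5464, 0.0673, 0.0853]
tcp_rot: [-179.5, 0.2, 91.4]
wrist_force: [-20.4, -11.0, 9.3]
opening: 0.0398
grasp_force: 10.8
```

```bash
python3 - <<'E'
from nut import *
np.set_printoptions(precision=3,suppress=True,linewidth=120)
o=bot.get_obs();print(o["ee_pos"],o["tcp_rot"],o["wrist_force"],o["torque"])
d=o["ee_pos"]-seat;print(d@up,d@left,d@n,np.arctan2(d@left,d@up))
c=cam("wrist");pickle.dump(c,open("w15.pkl","wb"))
E
python3 meas.py w15.pkl
```

```text
[0.546 0.067 0.085] [-179.543    0.214   91.444] [-20.355 -11.049   9.345] [-2.135  4.249  0.081]
0.021502526816573338 -0.007162237836612068 0.04072130511991206 -0.32152991331147374
w15.pkl (np.float64(-2.82), np.float64(0.713145422798703), np.int64(3198), array([0.62, 0.7 , 0.66, 0.56, 0.51, 0.48, 0.47, 0.47, 0.48, 0.49, 0.54,
       0.62, 0.69, 0.62]))
```

Call:
play_rows(steps=[[[0, -0.004, 0, 0], [0, -0.004, 0, 0], [0, -0.001, 0, 0], [0, 0, 0, 0], [0, 0, -0.01, 0]]])

```text
time: 21.93
ee_pos: [0.5407, 0.0689, 0.0944]
tcp_rot: [-179.9, 0.0, 91.5]
wrist_force: [-0.5, 0.4, -0.1]
opening: 0.0399
grasp_force: 0.0
```

Call:
play_rows(steps=[[[0, 0, -0.02, 0], [0, 0, -0.03, 0], [0, 0, -0.03, 0], [0, 0, -0.03, 0], [0, 0, -0.02, 0]]])

```text
time: 22.35
ee_pos: [0.5419, 0.069, 0.2296]
tcp_rot: [179.8, -0.0, 91.5]
wrist_force: [1.4, 0.4, 0.2]
opening: 0.0396
grasp_force: 0.0
```

Call:
play_rows(steps=[[[-0.02, 0, 0, 0], [-0.025, 0, 0, 0], [-0.015, 0, 0, 0], [0, 0, 0, 0], [0, 0, 0, 0]]])

```text
time: 22.77
ee_pos: [0.5431, 0.0084, 0.2262]
tcp_rot: [179.9, -0.0, 91.4]
wrist_force: [0.3, 1.8, -0.2]
opening: 0.0403
grasp_force: 0.0
```

```bash
python3 - <<'E'
from nut import *
np.set_printoptions(precision=3,suppress=True,linewidth=120)
o=bot.get_obs();print(o["ee_pos"],o["tcp_rot"],o["wrist_force"],o["time"])
c=cam("wrist");pickle.dump(c,open("w16.pkl","wb"))
u,v=proj(c,seat+.045*n);print(u,v)
p=lambda x,y,z:proj(c,seat+x*up+y*left+z*n)
print("jaw",p(0,0,.004),"c60",p(0,0,.06))
E
python3 meas.py w16.pkl
```

```text
[0.543 0.008 0.226] [179.946  -0.013  91.408] [ 0.326  1.755 -0.247] 22.7667
251.31037899732917 141.16089016716643
jaw [255.459 119.88 ] c60 [249.576 150.057]
w16.pkl (np.float64(-2.78), np.float64(0.7283763277693475), np.int64(1024), array([0.64, 0.7 , 0.71, 0.6 , 0.52, 0.48, 0.47, 0.46, 0.47, 0.49, 0.52,
       0.57, 0.6 , 0.65]))
```

Now the last picture, showing the fit and the wing.

```bash
python3 - <<'E'
from h import *
c=pickle.load(open("w16.pkl","rb"));cv2.imwrite("pics/w16.png",crop(c,150,0,200,200,3))
np.set_printoptions(precision=1,suppress=True)
p=lambda x,y,z:(proj(c,seat+x*up+y*left+z*n)-[150,0])*3
for t in(-2.3,-2.5,-2.7,-2.9):print(t,"ears top",p(.026*np.cos(t),.026*np.sin(t),.06),p(-.026*np.cos(t),-.026*np.sin(t),.06))
print("post",p(.185,-.014,0),p(.185,-.014,.022),"jaw tip n8",p(-.026,0,.008),"throat",p(.015,0,.008),"seat",p(0,0,0))
for t in(-.1,0,.1):print(t,"throat bar corners",[p(.015*np.cos(t)-s*.0215*np.sin(t),.015*np.sin(t)+s*.0215*np.cos(t),.008) for s in(-1,1)],"grip front/back",p(.07*np.cos(t),.07*np.sin(t),.02),p(.13*np.cos(t),.13*np.sin(t),.02))
E
```

```text
-2.3 ears top [346.7 501.3] [245.9 393.9]
-2.5 ears top [333.9 506.7] [259.4 386.9]
-2.7 ears top [319.9 509.9] [274.7 382.5]
-2.9 ears top [305.3 510.8] [291.3 380.9]
post [ 518.5 -353.6] [ 525.5 -360.6] jaw tip n8 [304.2 422.4] throat [322.2 329.3] seat [317.5 354. ]
-0.1 throat bar corners [array([383.5, 347.9]), array([268.1, 312.5])] grip front/back [372.1 193.3] [445.8 -38.4]
0 throat bar corners [array([381.1, 341.7]), array([262.9, 316.8])] grip front/back [349.7 187.2] [396.2 -53.4]
0.1 throat bar corners [array([378. , 335.6]), array([258.3, 321.6])] grip front/back [326.7 183.3] [345.1 -62.2]
```

View pics/w16.png

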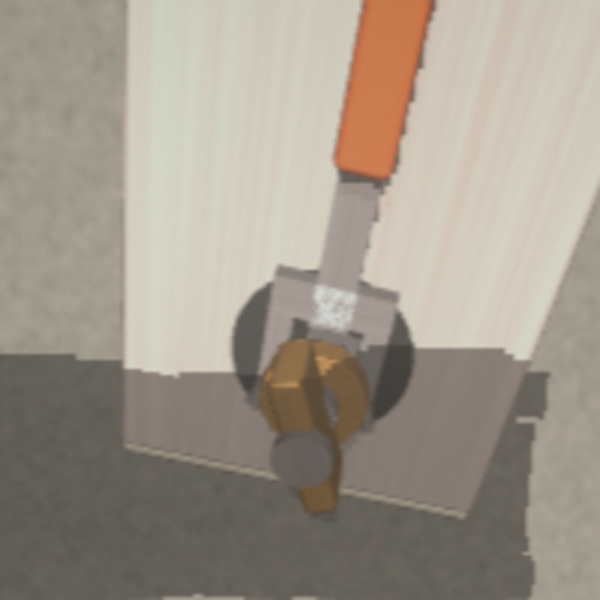

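```bash
python3 - <<'E'
from h import *
np.set_printoptions(precision=4,suppress=True)
def pl(c,u,v,h):
    o,d=ray(c,u,v);p=o+d*(((seat-o)@n+h)/(d@n))-seat;return np.array([p@up,p@left])
a=pickle.load(open("w8.pkl","rb"));b=pickle.load(open("w16.pkl","rb"))
A=lambda u,v,h:pl(a,u/2.66+100,v/2.66,h);B=lambda u,v,h:pl(b,u/3+150,v/3,h)
print("w8 grip front",A(417,446,.02),"bar outer edge",A(415,357,.0),A(360,357,.0),A(470,357,0),"head dn corners",A(263,138,0),A(600,195,0))
print("w16 grip front",B(363,168,.02),B(363,180,0.),"bar outer corners",B(278,266,.008),B(400,294,.008),"head corners",B(127,446,0),B(465,516,0))
# orange mask lowest row
for c,nm in((a,"w8"),(b,"w16")):
    h=cv2.cvtColor(c["img"],cv2.COLOR_BGR2HSV);m=cv2.inRange(h,(2,130,60),(14,255,255));ys,xs=np.nonzero(m);print(nm,len(ys),ys.min(),ys.max(),xs[ys==ys.min()].mean(),xs[ys==ys.max()].mean())
E
```

```text
w8 grip front [0.073  0.0088] bar outer edge [0.0286 0.0036] [ 0.0323 -0.0183] [0.0249 0.0257] head dn corners [-0.062  -0.0747] [-0.0612  0.0735]
w16 grip front [ 0.0762 -0.0028] [ 0.0655 -0.0037] bar outer corners [0.0348 0.0188] [ 0.0341 -0.0238] head corners [-0.0617  0.0716] [-0.0631 -0.076 ]
w8 1204 167 355 254.5 366.0
w16 1210 0 59 282.5 276.5
```

The fork and wing read as wanted: wing at about -2.78, consistent with the stop at 2.5 plus spindle slop. But the grip has crept about 3 mm uphill, close to the tolerance. I'll regrip the spanner and push it home again.

```bash
python3 - <<'E'
from nut import *
np.set_printoptions(precision=4,suppress=True)
o=bot.get_obs();b=pickle.load(open("w16.pkl","rb"))
def pl(c,u,v,h):
    O,d=ray(c,u,v);p=O+d*(((seat-O)@n+h)/(d@n))-seat;return np.array([p@up,p@left])
h=cv2.cvtColor(b["img"],cv2.COLOR_BGR2HSV);m=cv2.inRange(h,(2,130,60),(14,255,255))
P=[pl(b,np.nonzero(m[r])[0].mean(),r,.02) for r in range(3,50,5)];print(np.array(P)[[0,-1]])
k=np.polyfit(*np.array(P).T,1);print("heading,offset",k)
th=np.arctan(k[0]);ud=np.cos(th)*up+np.sin(th)*left
T=seat+.092*up+(k[0]*.092+k[1])*left+.0148*n;yaw=np.arctan2(ud[1],ud[0]);print(T,np.degrees(yaw))
print(rows((o["ee_pos"],np.radians(o["tcp_rot"][2])),[(T+[0,0,.06],yaw)]))
y0=np.radians(o["tcp_rot"][2])
E
```

```text
[[ 0.117  -0.003 ]
 [ 0.0829 -0.0023]]
heading,offset [-0.0101 -0.0016]
[0.5547 0.141  0.0981] 79.3313457940861
[[0.1317 0.0149 0.0679 0.2117]]
```

Call:
play_rows(steps=[[[0.026, 0.003, 0, 0], [0.027, 0.003, 0, 0], [0.027, 0.003, 0, 0], [0.027, 0.003, 0, 0], [0.025, 0.003, 0, 0]]], gripper=0.05)

```text
time: 23.23
ee_pos: [0.5541, 0.1437, 0.2258]
tcp_rot: [180.0, -0.0, 91.6]
wrist_force: [0.5, -0.8, -1.2]
opening: 0.0497
grasp_force: 0.0
```

Call:
play_rows(steps=[[[0, 0, 0.015, 0.106], [0, 0, 0.02, 0.106], [0, 0, 0.02, 0], [0, 0, 0.013, 0], [0, 0, 0, 0]]])

```text
time: 23.65
ee_pos: [0.553, 0.142, 0.1546]
tcp_rot: [-179.8, 0.1, 79.4]
wrist_force: [-0.1, -0.4, -0.3]
opening: 0.0499
grasp_force: 0.0
```

```bash
python3 - <<'E'
from nut import *
np.set_printoptions(precision=4,suppress=True)
o=bot.get_obs();print(o["ee_pos"],o["tcp_rot"],o["wrist_force"])
print(rows((o["ee_pos"],np.radians(o["tcp_rot"][2])),[(np.array([.5547,.141,.0981]),np.radians(79.33))]))
E
```

```text
[0.553  0.142  0.1546] [-179.7721    0.0946   79.4229] [-0.1278 -0.4027 -0.2785]
[[-0.0007  0.0018  0.0565  0.0016]]
```

Call:
play_rows(steps=[[[0, 0.0015, 0.015, 0], [0, 0, 0.02, 0], [0, 0, 0.013, 0], [0, 0, 0.007, 0], [0, 0, 0, 0]]])

```text
time: 24.07
ee_pos: [0.5552, 0.141, 0.1014]
tcp_rot: [-179.9, 0.0, 79.4]
wrist_force: [-0.0, -0.2, -0.7]
opening: 0.0503
grasp_force: 0.0
```

Call:
play_rows(steps=[[[0, 0, 0, 0], [0, 0, 0, 0], [0, 0, 0, 0], [0, 0, 0, 0], [0, 0, 0, 0]]], gripper=0.01, squeeze=25)

```text
time: 24.48
ee_pos: [0.555, 0.1411, 0.1038]
tcp_rot: [-179.9, -0.0, 79.4]
wrist_force: [-8.1, 0.7, 5.7]
opening: 0.0172
grasp_force: 26.1
```

```bash
python3 - <<'E'
from nut import *
np.set_printoptions(precision=4,suppress=True)
o=bot.get_obs();print(o["ee_pos"],o["tcp_rot"],o["wrist_force"],o["opening"],o["grasp_force"]);d=o["ee_pos"]-seat;print(d@up,d@left,d@n)
E
```

```text
[0.555  0.1411 0.1038] [-179.9323   -0.0271   79.3584] [-8.1182  0.6872  5.6885] 0.01723764591097877 26.072681844234467
0.09493178133438393 -0.0028907777913735936 0.019658358312262623
```

Call:
play_rows(steps=[[[-0.0012, -0.0003, 0.0007, 0], [-0.0012, -0.0003, 0.0007, 0], [-0.0012, -0.0003, 0.0007, 0], [0, 0, 0, 0], [0, 0, 0, 0]]])

```text
time: 24.9
ee_pos: [0.5549, 0.1401, 0.1032]
tcp_rot: [179.9, -0.4, 79.4]
wrist_force: [-4.9, 12.9, 10.3]
opening: 0.0171
grasp_force: 26.5
```

Call:
play_rows(steps=[[[-0.0012, 0, 0.0007, 0], [-0.0012, 0, 0.0007, 0], [-0.0012, 0, 0.0007, 0], [0, 0, 0, 0], [0, 0, 0, 0]]])

```text
time: 25.32
ee_pos: [0.5549, 0.1397, 0.103]
tcp_rot: [179.8, -0.7, 79.6]
wrist_force: [-7.1, 27.2, 18.7]
opening: 0.0172
grasp_force: 27.3
```

Call:
play_rows(steps=[[[0.003, 0, -0.0018, 0], [0.003, 0, -0.0018, 0], [0, 0, 0, 0], [0, 0, 0, 0], [0, 0, 0, 0]]])

```text
time: 25.73
ee_pos: [0.5552, 0.1404, 0.1034]
tcp_rot: [179.9, -0.1, 79.4]
wrist_force: [-4.3, 4.3, 7.5]
opening: 0.0171
grasp_force: 26.3
```

Call:
play_rows(steps=[[[0, 0, 0, 0], [0, 0, 0, 0], [0, 0, 0, 0], [0, 0, 0, 0], [0, 0, 0, 0]]], gripper=0.05)

```text
time: 26.15
ee_pos: [0.5548, 0.1397, 0.1017]
tcp_rot: [-180.0, 0.0, 79.3]
wrist_force: [-0.9, -0.2, 0.3]
opening: 0.0502
grasp_force: 0.0
```

Call:
play_rows(steps=[[[0, 0, -0.01, 0], [0, 0, -0.03, 0], [0, 0, -0.04, 0], [0, 0, -0.04, 0], [0, 0, -0.02, 0]]])

```text
time: 26.57
ee_pos: [0.5552, 0.1399, 0.2477]
tcp_rot: [179.7, -0.1, 79.3]
wrist_force: [0.7, 0.3, 0.5]
opening: 0.0502
grasp_force: 0.0
```

Call:
play_rows(steps=[[[-0.03, 0, 0, 0], [-0.04, 0, 0, 0], [-0.04, 0, 0, 0], [-0.02, 0, 0, 0], [0, 0, 0, 0]]])

```text
time: 26.98
ee_pos: [0.53, 0.0087, 0.2432]
tcp_rot: [179.9, 0.0, 79.1]
wrist_force: [0.1, 0.2, 1.4]
opening: 0.0496
grasp_force: 0.0
```

```bash
python3 - <<'E'
from nut import *
np.set_printoptions(precision=4,suppress=True)
o=bot.get_obs();print(o["ee_pos"],o["tcp_rot"],o["wrist_force"],o["time"])
b=cam("wrist");pickle.dump(b,open("w17.pkl","wb"))
def pl(c,u,v,h):
    O,d=ray(c,u,v);p=O+d*(((seat-O)@n+h)/(d@n))-seat;return np.array([p@up,p@left])
for f_ in("w16.pkl","w17.pkl"):
    b=pickle.load(open(f_,"rb"))
    h=cv2.cvtColor(b["img"],cv2.COLOR_BGR2HSV);m=cv2.inRange(h,(2,130,60),(14,255,255))
    ys=np.nonzero(m.any(1))[0];r=ys.max()-2
    P=np.array([pl(b,np.nonzero(m[q])[0].mean(),q,.02) for q in range(ys.min()+5,r-8,5)]);k=np.polyfit(*P.T,1)
    print(f_,"heading,offset",k,"front edge",pl(b,np.nonzero(m[r])[0].mean(),ys.max(),.02),ys.min(),ys.max())
E
python3 meas.py w17.pkl
```

```text
[0.53   0.0087 0.2432] [179.9263   0.0371  79.1395] [0.1228 0.1787 1.4471] 26.9833
w16.pkl heading,offset [-0.0279  0.0002] front edge [ 0.0742 -0.0055] 0 59
w17.pkl heading,offset [-0.007  -0.0025] front edge [ 0.0743 -0.0028] 0 59
w17.pkl (np.float64(-2.6999999999999997), np.float64(0.6952822892498066), np.int64(1049), array([0.59, 0.62, 0.69, 0.6 , 0.52, 0.48, 0.46, 0.45, 0.45, 0.46, 0.49,
       0.53, 0.56, 0.58]))
```

```bash
python3 -c "
from workcell import bot
print(bot.job_done())"
```

```text
the job is handed in; nothing more can be done
None
```

I handed the job in at about 27 s. The orange spanner is home on the flats with its handle uphill against the post, and the wing nut is turned clockwise to what looks like its hard stop: the push rose from about 6 N to 23 N, and I read the nut at about 2.5 rad. The hand-in call gave no pass or fail verdict.

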